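# Tidy the cooking corner of the kitchen island

### The arm

A 6-joint arm with a two-finger parallel gripper is mounted at the origin on the work surface. World frame = base frame: x ahead of the robot, y to its left, z up, the work surface at z = 0. Lengths are in m, angles in rad, forces in N, time in s.
With the tool pointing down it reaches from about 0.25 to 0.775 m from the base axis. Payload 4 kg.
Tool frame: the origin (TCP) lies between the finger pads; the fingertips stand 11 mm ahead of it and the grasp point (between the pads) lies 8 mm behind it (robot.tip_extent is the z of the fingertips in the tool frame, in m); z points along the fingers, y is the line along which they close (so a half turn about z gives the same grasp; the last joint's range is limited). The gripper opens to 94 mm and grips with 3 to 60 N. Pads are 16 mm wide; open, the fingers measure 119 mm over their backs; the gripper's body (75 mm by 177 mm) begins 78 mm behind the grasp point.
Start: joints at [1.201, 0.087, 1.371, -0, 1.684, -0.103], TCP at [0.145, 0.531, 0.217] pointing down, gripper open.
Joint ranges: [-3.1, 3.1], [-0.76, 2.03], [0.27, 2.55], [-1.08, 4.22], [0.17, 2.65], [-2.57, 2.57]. Speed limits (rad/s): [2.79, 2.79, 3.14, 3.14, 3.14, 3.14].

### API

Orientations are given as [roll, pitch, yaw] about the fixed x, y, z axes, in that order (R = Rz(yaw) Ry(pitch) Rx(roll)).
In Python, from bench import robot, imaging gives the robot as it stands.
- The arm moves only by the shell command python3 -m pendant 'ROWS'. ROWS is JSON, a list of rows, each a list of 7 numbers: the shift along the world's x, y, z in cm, then the turn, a rotation vector about the world's x, y, z in degrees, then the opening, from 0 (shut) to 1 (fully open). In form: [[dx, dy, dz, ax, ay, az, jaw], ...]. A call has 1 to 8 rows; each row shifts and turns the commanded pose from where the row before left it; what a row does not reach is not made up. A row lasts 1/10 s, in which the tool goes at most 50 mm and 8.59 degrees, less where a joint would pass 70% of its speed; a pose out of reach is approached as far as the arm can. A call is refused whole if a number of a shift passes 5 or a number of a turn 8.59, either way. A call with a gripper value outside its range is refused whole. The fingers move at their own pace and stop on an object; the grip force is fixed at half the most. Time passes only in rows, so rows that do not move let the fingers close. It gives the time, the measured TCP pose, the force, the opening and the grip force at its end, in the units of the state.
- robot.get_obs(): the state, without advancing time (a new reading comes with each control period).
- imaging.snapshot(name): name is "scene" or "top" or "wrist"; returns the picture (420x560x3 uint8, red, green, blue); there is no depth.
- imaging.camera_params(name): a dict with "camera_matrix" (3x3 intrinsics, pixels), "R" (3x3) and "t" (3): a world point X has camera coordinates R X + t. Camera axes: x right, y down, z forward; pixel columns grow to the right and rows downward; lengths in m; the calibration is good to about 2 mm. A picture is of the moment at which its call begins: read the wrist's pose just before it. camera_params takes no time and is no camera call; for the wrist camera it gives the pose at the moment of the call.
- robot.close_job(): hands the job in; it is judged then, once.
The state is a dict: "time": time; "joint_positions": joint angles; "qvel": joint speeds; "joint_torque": joint torques, N m; "tool_pos": TCP position; "ee_rot": TCP orientation; "wrist_force": force on the tool from outside, world axes, zero at the start; "wrist_torque": the same for the moment, N m; "width": finger opening in m; "finger_force": force on a finger pad.
Only numpy, scipy, OpenCV 4.12 (cv2) and the standard library are available. Lean on these libraries where they do the work, as an engineer would, in place of code of your own. Each camera call takes 0.05 s, during which the arm holds its last target. There are 200 camera calls.

### The job

Tidy this corner of the worktop. Stand the two cooking utensils handle-down in the white caddy, the steel turner in its tallest compartment and the wooden spoon in its lowest, each resting on the compartment's bottom; and set the stray canister down gently and upright in the gap on the little shelf, in line with the other two. Leave the brush in the caddy, the other canisters and the pepper mill where they are, and tip nothing over.

Things in the scene. Friction and masses are not known exactly. Their poses are not given: they have to be found in the camera images.
- turner: slotted kitchen turner lying flat: square wooden handle 190 long, 16 x 16 mm, and a flat steel head 62 long, 60 wide, 6 thick; 266 mm overall, about 100 g. Origin on the underside near its balance point; x runs along it towards the head (handle from x = -140 to +50 mm, steel neck and head from +47 to +126 mm), y across, z up as it lies (handle axis at z = 8 mm)
- turner_tail (a point): centre of the end face of the turner's handle
- spoon: wooden spoon lying flat: square handle 175 long, 16 x 16 mm, and a round bowl 48 mm across, 15 thick; 220 mm overall, about 70 g. Origin on the underside near its balance point; x runs along it towards the bowl (handle from x = -120 to +55 mm, bowl centred at +76 mm), y across, z up as it lies (handle axis at z = 8 mm)
- spoon_tail (a point): centre of the end face of the spoon's handle
- caddy: fixed white ceramic utensil caddy: three square compartments in a row along its y axis, 54 mm apart, each 40 x 40 mm inside with 6 mm walls and a 5 mm floor, outside 52 x 162 mm; the rims step up along +y: 90, 105 and 130 mm above the worktop. Origin under the middle compartment, z up
- tall_cell (a point): centre of the floor of the tallest compartment (rim 125 mm above this point); axes as the caddy's
- middle_cell (a point): centre of the floor of the middle compartment (rim 100 mm above this point), where the brush stands
- low_cell (a point): centre of the floor of the lowest compartment (rim 85 mm above this point); axes as the caddy's
- brush: pastry brush standing bristles-up in the middle compartment, 140 mm long, handle 14 x 14 mm, head 28 mm wide; origin at the lower end of its handle, z along it to the bristles
- shelf: fixed low wooden shelf board on two feet, 95 (x) x 215 (y) mm, top at 45 mm; the row of canisters runs along its y axis. Origin under its middle, on the worktop
- gap (a point): middle of the gap in the row, on top of the shelf board, where the middle canister belongs; axes as the shelf's
- canister: stray round canister, white ceramic with a wooden lid, standing on the worktop between the utensils: 56 mm diameter, 105 mm high, about 0.3 kg. Origin at the centre of its underside, z up
- canister_left: canister like it, standing on the shelf about 66 mm from the gap's middle, at the +y end; origin at the centre of its underside
- canister_right: canister like it, standing on the shelf about 66 mm from the gap's middle, at the -y end; origin at the centre of its underside
- mill: dark wooden pepper mill standing on the worktop, 50 mm diameter, 125 mm high; origin at the centre of its underside
Not all that is in view belongs to the job. What is shaped like the brush but blue or purple is not meant. Leave any orange look-alike of the spoon alone.

How it is judged:
By the outcome, as a careful person would: the job done as asked, in the order asked, and still so for the second after the job is handed in, with the robot touching nothing.
It also fails if it takes over 70 s, if anything falls off the work surface, if the arm or the gripper's body presses on something with over 40 N, if the wrist force passes 120 N, or if a joint passes its speed limit or range.

## Working session

There is one attempt and no reset: what is moved stays moved. The work goes in short steps, Python scripts to look and compute and a shell command to move; the robot and the scene stay as the last step left them, time stands still between calls to the robot, and variables do not carry over. Pictures are saved under pics/ and viewed, at most 10 in all, crops included, and the job is handed in when it is done.

```bash
mkdir -p pics; ls
python3 - <<'E'
from bench import robot, imaging
import cv2, numpy as np
for n in ("scene","top"):
    im=imaging.snapshot(n); cv2.imwrite(f"pics/{n}0.png",im[:,:,::-1])
    p=imaging.camera_params(n); print(n,np.round(p["camera_matrix"],1).tolist(),np.round(p["R"],3).tolist(),np.round(p["t"],3).tolist())
o=robot.get_obs(); print(o["time"],o["tool_pos"],o["ee_rot"],o["width"])
E
```

```text
pics
scene [[383.8, 0.0, 281.7], [0.0, 383.8, 201.9], [0.0, 0.0, 1.0]] [[0.335, 0.942, -0.022], [0.554, -0.216, -0.804], [-0.762, 0.257, -0.595]] [-0.203, -0.262, 1.445]
top [[487.5, 0.0, 278.3], [0.0, 487.5, 208.9], [0.0, 0.0, 1.0]] [[0.02, -1.0, -0.001], [-0.995, -0.02, -0.098], [0.098, 0.003, -0.995]] [-0.001, 0.57, 1.311]
0.1 [0.14482036 0.530108   0.21542849] [-3.13961425e+00 -2.23050742e-04  2.87480521e+00] 0.09351156189474208
```

View pics/scene0.png

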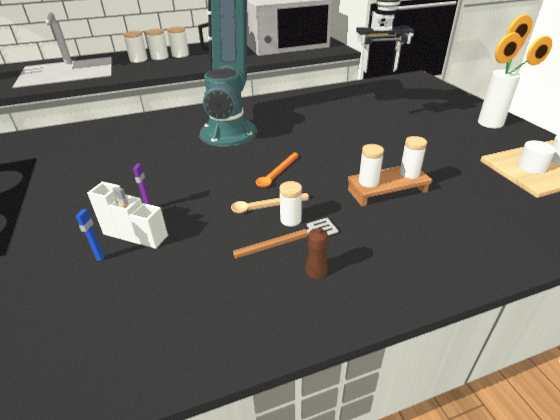

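View pics/top0.png

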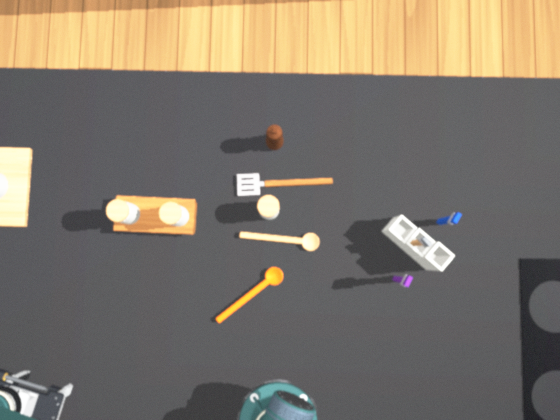

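The scene view shows the caddy at about (127,215) with its tall end on the left, the turner from (236,252) to (335,228), the canister at (290,205), the spoon from (240,207) to (308,198), the mill at (317,253) and the shelf at (390,183). In the top view the caddy is at (418,243), the turner runs (248,184) to (332,181), the spoon (311,242) to (241,235), and the shelf is at (155,215).

I'll make enlarged crops for the corners and run the masks.

```bash
cat > h.py <<'E'
import numpy as np, cv2
from bench import robot, imaging
def ray(n,u,v,P=None):
    p=P or imaging.camera_params(n); K,R,t=map(np.array,(p["camera_matrix"],p["R"],p["t"]))
    d=R.T@np.linalg.solve(K,[u,v,1.]); return -R.T@t, d/np.linalg.norm(d)
def onz(n,uv,z,P=None):
    o,d=ray(n,*uv,P); return o+d*(z-o[2])/d[2]
def tri(a,b,na="top",nb="scene",Pa=None,Pb=None):
    o1,d1=ray(na,*a,Pa); o2,d2=ray(nb,*b,Pb)
    s=np.linalg.lstsq(np.c_[d1,-d2],o2-o1,rcond=None)[0]
    p,q=o1+s[0]*d1,o2+s[1]*d2; return (p+q)/2,np.linalg.norm(p-q)
def proj(n,X,P=None):
    p=P or imaging.camera_params(n); c=np.array(p["R"])@X+p["t"]; c=np.array(p["camera_matrix"])@c; return c[:2]/c[2]
E
python3 - <<'E'
from h import *
t=cv2.imread("pics/top0.png"); s=cv2.imread("pics/scene0.png")
def crop(im,x,y,w,h,k):
    c=cv2.resize(im[y:y+h,x:x+w],None,fx=k,fy=k,interpolation=cv2.INTER_CUBIC)
    for i in range(x-x%10+10,x+w,10): cv2.line(c,((i-x)*k,0),((i-x)*k,6 if i%50 else 14),(0,255,255),1)
    for i in range(y-y%10+10,y+h,10): cv2.line(c,(0,(i-y)*k),(6 if i%50 else 14,(i-y)*k),(0,255,255),1)
    return c
a=np.hstack([crop(t,375,205,100,75,4),crop(s,75,155,100,75*1,4)])
a2=np.hstack([crop(t,375,205,100,75,4)*0+crop(t,105,180,100,75,4),crop(s,340,135,100,75,4)])
cv2.imwrite("pics/crops.png",np.vstack([a,a2]))
hs=lambda im:cv2.cvtColor(im,cv2.COLOR_BGR2HSV)
for n,im,box in (("turner",t,(230,160,350,200)),("spoon",t,(225,225,330,256)),("can",t,(250,190,285,222)),("mill",t,(260,118,290,156)),
   ("turnerS",s,(230,210,345,260)),("spoonS",s,(225,190,312,220)),("canS",s,(276,178,305,230)),("millS",s,(300,220,335,280))):
    x0,y0,x1,y1=box; c=hs(im)[y0:y1,x0:x1]; m=((c[...,2]>75)).astype(np.uint8)
    if "mill" in n: m=((c[...,2]>35)&(c[...,1]>80)).astype(np.uint8)
    k,l,st,ce=cv2.connectedComponentsWithStats(m)
    for i in range(1,k):
        if st[i,4]>25:
            r=cv2.minAreaRect(np.argwhere(l==i)[:,::-1].astype(np.float32)); 
            print(n,st[i]+[x0,y0,0,0,0],np.round(ce[i]+[x0,y0],1),"rect",np.round(np.array(r[0])+[x0,y0],1),np.round(r[1],1),round(r[2],1))
E
```

```text
turner [ 230  160  120   40 4767] [289.9 179.5] rect [289.5 179.5] [ 39. 119.] 90.0
spoon [ 225  225  105   31 3226] [277.1 240. ] rect [277. 240.] [ 30. 104.] 90.0
can [250 190  35  32 975] [269.  204.5] rect [267.  205.5] [31. 34.] 90.0
mill [266 124  18  26 364] [274.2 136.9] rect [274.5 136.5] [25. 17.] 90.0
turnerS [232 210  19   4  55] [239.4 211.2] rect [241.  211.5] [ 3. 18.] 90.0
turnerS [280 210  22  17 342] [290.5 217.4] rect [290.5 218. ] [16. 21.] 90.0
turnerS [ 233  217  106   43 1651] [297.1 240.1] rect [288.1 250.1] [ 40.2 107.5] 71.6
spoonS [ 231  190   79   30 1204] [276.8 204.2] rect [270.  204.5] [29. 78.] 90.0
canS [ 276  180   29   47 1049] [290.4 202.7] rect [290. 203.] [46. 28.] 90.0
millS [300 229   7  10  62] [302.9 233.5] rect [303.  233.5] [9. 6.] 90.0
millS [305 228  23  52 967] [316.7 254.1] rect [316.  253.5] [51. 22.] 90.0
```

View pics/crops.png

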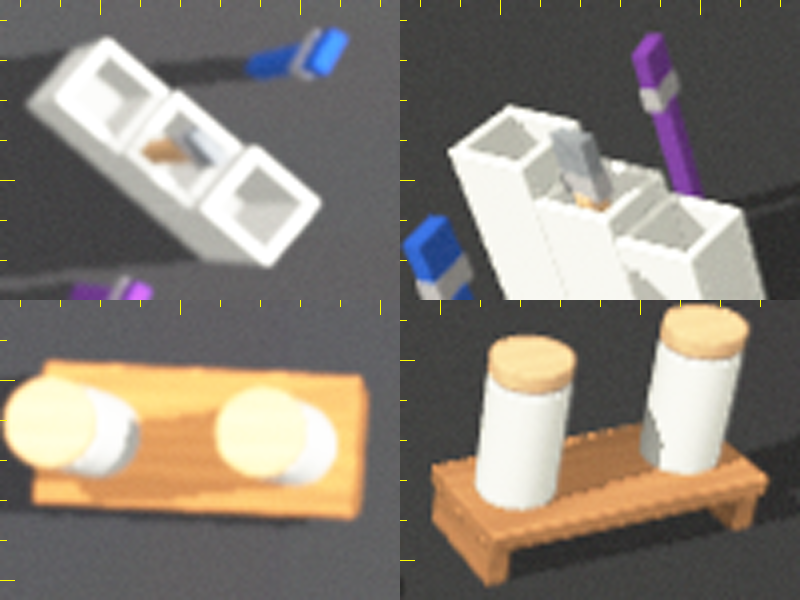

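The crops show the tall rim's outer corners at (455,256)/(442,271) in the top view and (87,193)/(102,182) in the scene view. The shelf corners and both lids are also clear. The purple and blue decoy brushes stand close to the caddy.

Run:
```python
from h import *
T=lambda c,o:((c[0]+.5)/4-.5+o[0],(c[1]+.5)/4-.5+o[1])
f=lambda p:(np.round(p[0]*1000,1),round(p[1]*1000,1))
ct,cs,st_,ss=(375,205),(75,155),(105,180),(340,135)
for n,a,b in (("tallA",(321,203),(50,152)),("tallB",(268,265),(110,107)),("lowA",(107,38),(292,258)),("lowB",(52,98),(342,210))):
    print(n,*f(tri(T(a,ct),T(b,cs))))
for n,a,b in (("sh-y-x",(358,218),(32,165)),("sh-y+x",(365,78),(98,243)),("sh+y+x",(45,62),(368,180)),("lidL",(50,122),(306,23)),("lidR",(260,132),(132,55))):
    print(n,*f(tri(T(a,st_),T(b,ss))))
print("purple foot/top", *f(tri(T((140,292),ct),T((250,40),cs))), onz("top",T((75,292),ct),.0)) 
t=cv2.imread("pics/top0.png"); s=cv2.imread("pics/scene0.png")
M={}
for n,im,box in (("turner",t,(230,160,350,200)),("spoon",t,(225,225,330,256)),("can",t,(250,190,285,222)),("mill",t,(260,118,290,156)),
   ("turnerS",s,(230,215,345,260)),("spoonS",s,(225,190,312,218)),("canS",s,(276,178,305,230)),("millS",s,(300,220,335,280))):
    x0,y0,x1,y1=box; c=cv2.cvtColor(im,cv2.COLOR_BGR2HSV)[y0:y1,x0:x1].astype(int)
    m=((c[...,1]>75)&(c[...,2]>60)|(c[...,2]>150)).astype(np.uint8)
    k,l,st,ce=cv2.connectedComponentsWithStats(m)
    for i in range(1,k):
        if st[i,4]>25:
            r=cv2.minAreaRect(np.argwhere(l==i)[:,::-1].astype(np.float32)); 
            print(n,(st[i]+[x0,y0,0,0,0]).tolist(),np.round(ce[i]+[x0,y0],1),"rect",np.round(np.array(r[0])+[x0,y0],1),np.round(r[1],1),round(r[2],1))
    cv2.imwrite(f"pics/m_{n}.png",m*255)
    ys,xs=np.nonzero(m)
    if "turner" in n or "spoon" in n:
        for q in range(0,x1-x0,6):
            if (xs==q).any(): print((q+x0,round(ys[xs==q].mean()+y0,1),int((xs==q).sum())),end=" ")
        print()
```

```text
tallA [ 451.8 -434.3  130.1] 3.2
tallB [ 412.6 -401.1  129.9] 2.2
lowA [ 556.8 -310.2   92.2] 2.8
lowB [ 516.9 -276.9   89.6] 1.1
sh-y-x [496.8 237.9  45.7] 5.4
sh-y+x [592.6 237.7  40.7] 5.8
sh+y+x [597.5 452.6  43.2] 0.6
lidL [547.5 412.2 149.6] 1.3
lidR [543.7 280.5 149.9] 0.5
purple foot/top [ 395.1 -314.1  149.2] 5.6 [ 0.38853126 -0.31186587  0.        ]
turner [236, 173, 97, 23, 1086] [272.9 182.9] rect [284. 184.] [22. 96.] 90.0
turner [259, 194, 19, 6, 83] [267.9 197.1] rect [268.  196.5] [ 5. 18.] 90.0
(236, np.float64(174.5), 2) (242, np.float64(184.0), 23) (248, np.float64(184.0), 23) (254, np.float64(184.0), 23) (260, np.float64(188.5), 17) (266, np.float64(189.2), 13) (272, np.float64(188.1), 13) (278, np.float64(182.5), 8) (284, np.float64(182.5), 8) (290, np.float64(182.0), 7) (296, np.float64(181.5), 8) (302, np.float64(181.5), 8) (308, np.float64(181.5), 8) (314, np.float64(181.0), 7) (320, np.float64(180.5), 8) (326, np.float64(180.5), 8) (332, np.float64(180.5), 6) 
spoon [239, 231, 81, 21, 781] [285.4 238.8] rect [279. 241.] [80.2 19.1] 0.9
(243, np.float64(234.5)
[... 1136 characters left out ...]
38) (320, np.float64(239.7), 39) (326, np.float64(236.2), 32) (332, np.float64(228.5), 10) 
spoonS [231, 190, 78, 28, 1095] [276.  203.6] rect [269.5 203.5] [27. 77.] 90.0
(231, np.float64(207.0), 5) (237, np.float64(207.0), 13) (243, np.float64(206.5), 12) (249, np.float64(206.5), 8) (255, np.float64(205.0), 9) (261, np.float64(204.0), 9) (267, np.float64(202.5), 8) (273, np.float64(201.5), 8) (279, np.float64(198.5), 10) (285, np.float64(203.5), 28) (291, np.float64(203.5), 28) (297, np.float64(203.5), 28) (303, np.float64(196.5), 8) 
canS [276, 181, 29, 46, 980] [290.  202.6] rect [289.2 203.1] [27.9 45.1] 10.8
millS [300, 220, 35, 60, 1277] [316.8 247.9] rect [317.  249.5] [59. 34.] 90.0
```

Run:
```python
from h import *
f=lambda p:(np.round(p[0]*1000,1),round(p[1]*1000,1))
print("can lid",*f(tri((268.5,206),(290.3,188.5))), onz("top",(268.5,206),.105)*1000)
print("mill top",onz("top",(274.3,130.5),.125)*1000,"mill foot scene",onz("scene",(317,272),0.0)*1000)
for n,uv in (("Ttail",(333,180.3)),("Tmid",(305,181.4)),("T278",(278,182.4)),("Thead",(236.5,184.2)),("Stail",(239,234.2)),("Smid",(267,237)),("S297",(297,240.3)),("Sbowl",(310.5,241.6)),("Send",(320,242))):
    print(n,np.round(onz("top",uv,.014 if n!="Thead" else .009)*1000,1))
print("tri Tmid-ish: scene line cols 236..278; heights:")
# height of handles: intersect top ray with scene epipolar along handle line
def hz(uvt,l0,l1):
    best=min(np.linspace(-.2,1.3,3001),key=lambda k:tri(uvt,np.add(l0,k*np.subtract(l1,l0)))[1]); return tri(uvt,np.add(l0,best*np.subtract(l1,l0)))
print("turner",*f(hz((314,181),(236,253.5),(278,241))), "spoon",*f(hz((285,238.7),(255,205),(273,201.4))))
print("tails",*f(tri((333,180.3),(235,253.7))))
```

```text
can lid [570.7  36.6  99.8] 2.6 [569.73549381  35.23215801 105.        ]
mill top [764.26381608  24.09625307 125.        ] mill foot scene [768.08539458  27.25660052   0.        ]
Ttail [ 654.9 -141.    14. ]
Tmid [650.2 -62.9  14. ]
T278 [645.9  12.3  14. ]
Thead [639.3 128.4   9. ]
Stail [499.3 117.   14. ]
Smid [493.2  39.6  14. ]
S297 [485.7 -43.3  14. ]
Sbowl [482.9 -80.6  14. ]
Send [ 482.3 -106.8   14. ]
tri Tmid-ish: scene line cols 236..278; heights:Traceback (most recent call last):
  File "<stdin>", line 11, in <module>
  File "<stdin>", line 10, in hz
  File "<stdin>", line 10, in <lambda>
  File "h.py", line 9, in tri
    o1,d1=ray(na,*a,Pa); o2,d2=ray(nb,*b,Pb)
          ~~~^^^^^^^^^^
  File "h.py", line 4, in ray
    p=P or imaging.camera_params(n); K,R,t=map(np.array,(p["camera_matrix"],p["R"],p["t"]))
           ~~~~~~~~~~~~~~~~~~~~~^^^
ValueError: time passes only in moves, steps and waits
```

```bash
python3 -m pendant '[[3.1,-3.6,0,0,0,-8.5,1],[3.1,-3.6,0,0,0,-8.5,1],[3.1,-3.6,0,0,0,-8.5,1],[3.1,-3.6,0,0,0,-8.5,1],[3.1,-3.6,0,0,0,-8.5,1],[3.1,-3.6,0,0,0,-8.5,1],[3.1,-3.6,0,0,0,-8.5,1],[3.1,-3.6,0,0,0,-8.5,1]]'; python3 -c "
from h import *
o=robot.get_obs();print(np.round(o['joint_positions'],4).tolist(),o['tool_pos'],o['ee_rot']);print([x for x in dir(robot) if x[0]!='_'])"
```

```text
time: 0.9
tool_pos: [0.3937, 0.2408, 0.2162]
ee_rot: [-3.141, -0.0, 1.682]
wrist_force: [0.8, 0.0, -0.2]
width: 0.0942
finger_force: 0.0
[0.426, -0.1115, 1.5679, 0.0001, 1.6853, 0.3148] [0.39367947 0.24082252 0.21616652] [-3.14137070e+00 -5.33958587e-05  1.68192108e+00]
['IKError', 'close_job', 'get_obs', 'tip_extent']
```

```bash
python3 -m pendant '[[3.2,-3.7,0,0,0,-3.4,1],[3.2,-3.7,0,0,0,0,1],[3.2,-3.7,0,0,0,0,1],[3.2,-3.7,0,0,0,0,1],[3.2,-3.7,0,0,0,0,1],[3.2,-3.7,0,0,0,0,1],[3.2,-3.7,0,0,0,0,1],[3.2,-3.5,-3,0,0,0,1]]'; python3 -c "
from h import *
o=robot.get_obs();print(np.round(o['joint_positions'],4).tolist(),o['tool_pos'],o['ee_rot'])
P=imaging.camera_params('wrist');cv2.imwrite('pics/w1.png',imaging.snapshot('wrist')[:,:,::-1])
import json;json.dump({k:np.array(v).tolist() for k,v in P.items()},open('w1.json','w'))"
```

```text
time: 1.7
tool_pos: [0.6487, -0.0503, 0.1934]
ee_rot: [3.133, 0.002, 1.627]
wrist_force: [1.0, 0.1, 1.7]
width: 0.0939
finger_force: 0.0
[-0.1644, 0.3117, 1.1524, -0.0001, 1.6691, -0.221] [ 0.6487332  -0.05027454  0.19341189] [3.13348045e+00 1.96690972e-03 1.62741890e+00]
```

```bash
python3 -m pendant '[[0.1,0,-4.2,0,0,0,1],[0,0,-4.2,0,0,0,1],[0,0,-4.2,0,0,0,1],[0,0,-3.8,0,0,0,1],[0,0,0,0,0,0,1],[0,0,0,0,0,0,1]]'
python3 - <<'E'
from h import *
from scipy.optimize import minimize_scalar
o=robot.get_obs();print(np.round(o['joint_positions'],4).tolist(),o['tool_pos'],o['ee_rot'])
P={n:imaging.camera_params(n) for n in("top","scene")}
def hz(a,l0,l1):
    g=lambda k:tri(a,np.add(l0,k*np.subtract(l1,l0)),Pa=P["top"],Pb=P["scene"])
    k=minimize_scalar(lambda k:g(k)[1],bounds=(-.5,1.5),method="bounded").x; return np.round(g(k)[0]*1000,1)
print("turner",hz((314,181),(236,253.5),(278,241)),"spoon",hz((285,238.7),(255,205),(273,201.4)))
T=lambda c:((c[0]+.5)/4-.5+375,(c[1]+.5)/4-.5+205)
print("blue base",onz("top",T((255,68)),0.0,P["top"])*1000)
E
```

```text
time: 2.35
tool_pos: [0.6458, -0.0474, 0.0251]
ee_rot: [-3.139, -0.001, 1.629]
wrist_force: [0.1, 0.1, -0.0]
width: 0.0939
finger_force: 0.0
[-0.1608, 0.4054, 1.3707, 0.0001, 1.368, -0.2187] [ 0.64578806 -0.04737325  0.02512591] [-3.13925342e+00 -5.74779549e-04  1.62869020e+00]
turner [652.5 -88.3   9.8] spoon [489.6 -10.2  10.4]
blue base [ 546.24672851 -438.07712945    0.        ]
```

```bash
python3 -m pendant '[[0.35,0,-1.1,0,0,0,1],[0,0,0,0,0,0,0.2],[0,0,0,0,0,0,0],[0,0,0,0,0,0,0],[0,0,0,0,0,0,0],[0,0,0,0,0,0,0],[0,0,0,0,0,0,0]]'
```

```text
time: 3.05
tool_pos: [0.6501, -0.0477, 0.015]
ee_rot: [3.141, 0.0, 1.629]
wrist_force: [0.7, -0.1, -0.7]
width: 0.0496
finger_force: 0.0
```

```bash
python3 -m pendant '[[0,0,0,0,0,0,0],[0,0,0,0,0,0,0],[0,0,0,0,0,0,0],[0,0,0,0,0,0,0],[0,0,0,0,0,0,0],[0,0,0,0,0,0,0]]' && python3 -m pendant '[[0.1,-2,0.1,0,0,0,0],[0.2,-3,0,0,0,0,0],[0.2,-3,0,0,0,0,0],[0.1,-3,0,0,0,0,0],[0.1,-2,0,0,0,0,0],[0.1,-1,0,0,0,0,0],[0,0,0,0,0,0,0]]'
```

```text
time: 3.65
tool_pos: [0.6499, -0.0477, 0.0147]
ee_rot: [-3.141, -0.0, 1.629]
wrist_force: [0.3, 0.3, 0.0]
width: 0.0158
finger_force: 30.0
time: 4.35
tool_pos: [0.658, -0.1886, 0.0155]
ee_rot: [-3.142, -0.0, 1.627]
wrist_force: [-0.4, -0.4, -0.6]
width: 0.0154
finger_force: 30.0
```

```bash
python3 -m pendant '[[0,0,0,0,0,0,0.45],[0,0,0.3,0,0,0,0.45],[0,0,0.3,0,0,0,0.45],[0,1.4,0.3,-7,-0.4,0,0.45],[-0.1,1.4,0,-7,-0.4,0,0.45],[-0.1,1.4,0,-7,-0.4,0,0.45],[-0.1,1.4,0,-7,-0.4,0,0.45],[-0.1,1.4,0,-7,-0.4,0,0.45]]' && python3 -m pendant '[[0,0,0,0,0,0,0.45],[0,0,-0.4,0,0,0,0.45],[0,0,0,0,0,0,0.45]]';  python3 -c "
from h import *
o=robot.get_obs();print(np.round(o['joint_positions'],4).tolist(),o['tool_pos'],o['ee_rot'])
cv2.imwrite('pics/s2.png',cv2.resize(imaging.snapshot('scene')[140:300,180:400,::-1],None,fx=3,fy=3))"
```

```text
time: 5.15
tool_pos: [0.655, -0.1159, 0.027]
ee_rot: [3.137, 0.617, 1.627]
wrist_force: [-0.4, -0.6, -0.6]
width: 0.0422
finger_force: 0.0
time: 5.45
tool_pos: [0.6542, -0.1183, 0.0211]
ee_rot: [3.141, 0.611, 1.627]
wrist_force: [0.5, -0.5, 0.3]
width: 0.0421
finger_force: 0.0
[0.0305, 0.469, 1.4242, -0.6391, 1.2932, 0.1687] [ 0.65421561 -0.1183423   0.02111529] [3.14121727 0.61115088 1.62737681]
```

View pics/s2.png

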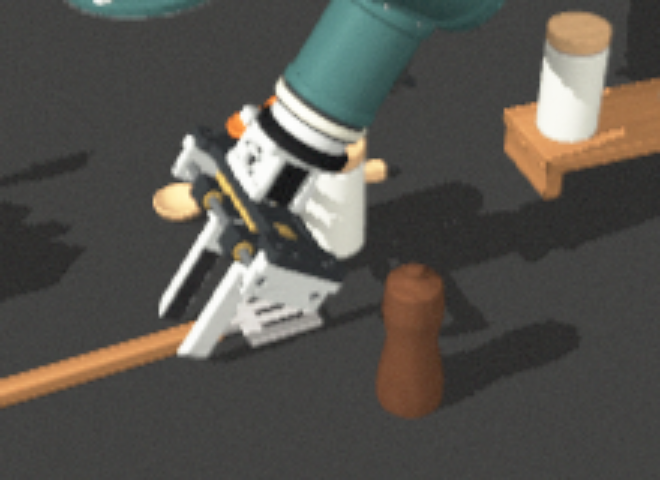

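The turner handle lies between the tilted fingers, just short of the head at about (215,330) in the crop. The canister and mill are clear of the gripper.

```bash
python3 -m pendant '[[0,0,-0.5,0,0,0,0.45],[0,0,0,0,0,0,0.45],[0,0,0,0,0,0,0],[0,0,0,0,0,0,0],[0,0,0,0,0,0,0],[0,0,0,0,0,0,0],[0,0,0,0,0,0,0]]' && python3 -m pendant '[[0,0,2,0,0,0,0],[0,0,3,0,0,0,0],[0,0,4,0,0,0,0],[0,0,4,0,0,0,0],[0,0,4,0,0,0,0],[0,0,0,0,0,0,0]]';  python3 -c "
from h import *
o=robot.get_obs();print(np.round(o['joint_positions'],4).tolist(),o['tool_pos'],o['ee_rot'])"
```

```text
time: 6.2
tool_pos: [0.6541, -0.1177, 0.0159]
ee_rot: [-3.141, 0.612, 1.629]
wrist_force: [-0.1, -0.3, 0.0]
width: 0.0155
finger_force: 30.0
time: 6.8
tool_pos: [0.6574, -0.1179, 0.1966]
ee_rot: [3.122, 0.614, 1.617]
wrist_force: [-0.2, -0.5, -0.4]
width: 0.0156
finger_force: 30.0
[0.0321, 0.3276, 1.2489, -0.6138, 1.538, -0.0086] [ 0.65739439 -0.11786274  0.19660615] [3.12181688 0.61397391 1.61745973]
```

```bash
python3 -m pendant '[[-0.5,-0.5,2,8.2,0.5,0,0],[-0.5,-0.5,2,8.2,0.5,0,0],[-0.5,-1,2,8.2,0.5,0,0],[-0.5,-1,2,8.2,0.5,0,0],[-0.5,-1,2,8.2,0.5,0,0],[-0.5,-1,2,8.2,0.5,0,0],[-0.5,-1,2,8.2,0.5,0,0],[-0.5,-1,2,8.2,0.5,0,0]]' && python3 -m pendant '[[-0.5,-1,0,8.2,0.5,0,0],[-0.5,-1,0,8.2,0.5,0,0],[0,0,0,8.0,0.5,0,0],[0,0,0,0,0,0,0],[0,0,0,0,0,0,0]]';  python3 -c "
from h import *
o=robot.get_obs();print(np.round(o['joint_positions'],4).tolist(),o['tool_pos'],o['ee_rot'])
from scipy.spatial.transform import Rotation as R
print(R.from_euler('xyz',o['ee_rot']).as_matrix().round(3))
"
```

```text
time: 7.6
tool_pos: [0.6133, -0.1884, 0.3481]
ee_rot: [-3.141, -0.539, 1.631]
wrist_force: [1.7, 0.8, -1.0]
width: 0.0155
finger_force: 30.0
time: 8.1
tool_pos: [0.6041, -0.208, 0.3444]
ee_rot: [-3.133, -0.961, 1.624]
wrist_force: [0.5, -0.1, -1.1]
width: 0.0158
finger_force: 30.0
[-0.7349, 0.6694, 0.6355, 0.9624, 2.3711, -0.2561] [ 0.60411868 -0.2080225   0.34438749] [-3.13257028 -0.96103329  1.62430554]
[[-0.031  0.998 -0.053]
 [ 0.572  0.061  0.818]
 [ 0.82  -0.005 -0.573]]
```

```bash
python3 -m pendant '[[-1.6,-1.9,0.5,0,0,-5.5,0],[-2,-2.4,0.5,0,0,-5.5,0],[-2,-2.4,0,0,0,-5.5,0],[-2,-2.4,0,0,0,-5.5,0],[-2,-2.4,0,0,0,-5.5,0],[-2,-2.4,0,0,0,-5.5,0],[-2,-2.4,0,0,0,-5.5,0],[-2,-2.4,0,0,0,-5,0]]' && python3 -m pendant '[[-0.4,-0.8,0,0,0,0,0],[0,0,0,0,0,0,0],[0,0,0,0,0,0,0]]';  python3 -c "
from h import *
o=robot.get_obs();print(np.round(o['joint_positions'],4).tolist(),o['tool_pos'],o['ee_rot'])
from scipy.spatial.transform import Rotation as R
print(R.from_euler('xyz',o['ee_rot']).as_matrix().round(3))
a=cv2.resize(imaging.snapshot('scene')[50:250,30:230,::-1],None,fx=2,fy=2,interpolation=2)
b=cv2.resize(imaging.snapshot('top')[150:350,340:540,::-1],None,fx=2,fy=2,interpolation=2)
cv2.imwrite('pics/c3.png',np.hstack([a,b]))"
```

```text
time: 8.9
tool_pos: [0.4478, -0.3937, 0.359]
ee_rot: [3.136, -0.955, 0.877]
wrist_force: [0.4, 0.1, -1.2]
width: 0.0158
finger_force: 30.0
time: 9.2
tool_pos: [0.4452, -0.4013, 0.3572]
ee_rot: [-3.141, -0.96, 0.876]
wrist_force: [1.6, -0.5, -1.1]
width: 0.016
finger_force: 30.0
[-1.2455, 0.3613, 1.051, 0.95, 2.1106, -0.196] [ 0.44515308 -0.40131778  0.35717925] [-3.14103497 -0.9595584   0.8755734 ]
[[ 0.368  0.768  0.524]
 [ 0.441 -0.64   0.629]
 [ 0.819 -0.    -0.574]]
```

View pics/c3.png

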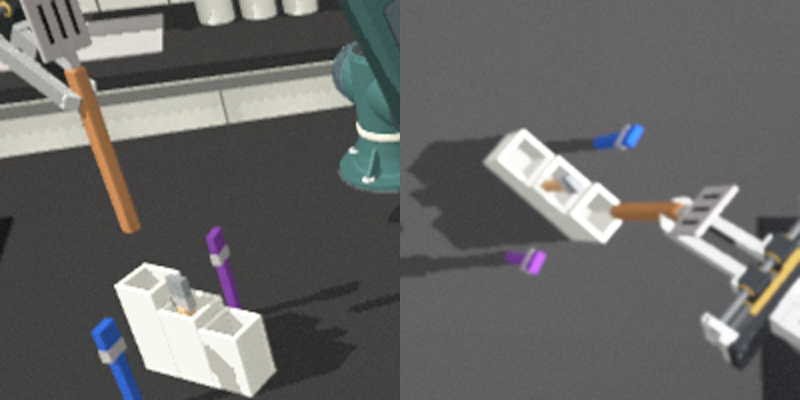

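The turner hangs upright. Its tail is at scene pixel (95,165) and top pixel (448,255.5), nearly above the tall compartment. I'll triangulate it.

Run:
```python
from h import *
P={n:imaging.camera_params(n) for n in("top","scene")}
for n,a,b in (("tail",(448.2,255.5),(95.2,165)),("handle top",(481,255),(67.5,86))):
    p,e=tri(a,b,Pa=P["top"],Pb=P["scene"]); print(n,p.round(4),e.round(4))
for z in (.005+.352-.167+.005,): 
    X=np.array([.4497,-.3969,z]); print(z,proj("top",X,P["top"]),proj("scene",X,P["scene"]))
```

```text
tail [ 0.4505 -0.3957  0.197 ] 0.0008
handle top [ 0.4509 -0.3955  0.3822] 0.0037
0.19499999999999998 [448.25872268 255.8689853 ] [ 94.70597013 165.64455939]
```

```bash
python3 -m pendant '[[-0.1,-0.1,-3,0,0,0,0],[0,0,-3.5,0,0,0,0],[0,0,-3.5,0,0,0,0],[0,0,-3.5,0,0,0,0],[0,0,-3,0,0,0,0],[0,0,-1.5,0,0,0,0],[0,0,-0.3,0,0,0,0],[0,0,0,0,0,0,0]]'
```

```text
time: 10.1
tool_pos: [0.4437, -0.4035, 0.1735]
ee_rot: [-3.137, -0.962, 0.871]
wrist_force: [0.1, 0.2, -0.7]
width: 0.0157
finger_force: 30.0
```

```bash
python3 -m pendant '[[0,0.1,-0.3,0,0,0,0],[0,0,-0.2,0,0,0,0],[0,0,-0.2,0,0,0,0],[0,0,0,0,0,0,0]]'
```

```text
time: 10.5
tool_pos: [0.4431, -0.4028, 0.1662]
ee_rot: [-3.137, -0.962, 0.869]
wrist_force: [0.1, -0.5, 0.3]
width: 0.0155
finger_force: 30.0
```

```bash
python3 -m pendant '[[0,0,-0.1,0,0,0,0],[0,0,0,0,0,0,0.45],[0,0,0,0,0,0,0.45],[0,0,0,0,0,0,0.45],[0,0,0,0,0,0,0.45]]' && python3 -m pendant '[[-0.6,-0.7,0.6,0,0,0,0.45],[-1.2,-1.5,1.3,0,0,0,0.45],[-1.8,-2.1,1.9,0,0,0,0.45],[-2,-2.3,2,0,0,0,0.45],[-2,-2.3,2,0,0,0,0.7],[0,0,0,0,0,0,0.7]]'; python3 -c "
from h import *
o=robot.get_obs();print(np.round(o['joint_positions'],4).tolist(),o['tool_pos'],o['ee_rot'])
a=cv2.resize(imaging.snapshot('scene')[50:250,30:230,::-1],None,fx=2,fy=2,interpolation=2)
b=cv2.resize(imaging.snapshot('top')[150:350,340:540,::-1],None,fx=2,fy=2,interpolation=2)
cv2.imwrite('pics/c4.png',np.hstack([a,b]))"
```

```text
time: 11.0
tool_pos: [0.443, -0.4026, 0.1646]
ee_rot: [-3.135, -0.962, 0.867]
wrist_force: [0.2, 0.2, 0.2]
width: 0.0412
finger_force: 0.0
time: 11.6
tool_pos: [0.3646, -0.4955, 0.2456]
ee_rot: [3.138, -0.957, 0.871]
wrist_force: [0.9, 0.3, 0.9]
width: 0.055
finger_force: 0.0
[-1.3925, 0.5341, 1.0312, 0.8339, 2.1213, -0.4404] [ 0.36459753 -0.49552467  0.24561417] [ 3.13827055 -0.9574687   0.87141896]
```

View pics/c4.png

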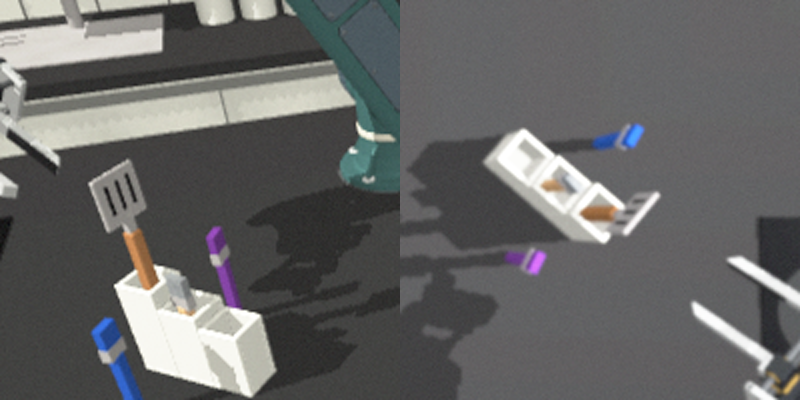

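The turner stands in the tall compartment with its handle inside and its head up, and nothing else has moved. Now the spoon.

```bash
python3 -m pendant '[[0,0,4,0,0,0,0.7],[0,0,4,0,0,0,0.7],[0,0,3.5,0,0,0,0.7],[0.4,1.5,0,0,0,3.5,0.7],[1.1,4,0,0,0,3.5,0.7],[1.2,4.5,0,0,0,3.5,0.7],[1.2,4.5,0,0,0,3.5,0.7],[1.2,4.5,0,0,0,3.5,0.7]]' && python3 -m pendant '[[1.2,4.5,0,0,0,3.5,0.7],[1.2,4.5,0,0,0,3.5,0.7],[1.2,4.5,0,0,0,3.5,0.7],[1.2,4.5,-3,0,0,3.5,0.7],[1.2,4.5,-4,0,0,3.8,0.7],[1.2,4.5,-4,-7.5,0.6,0,0.7],[1.1,1.2,-4,-7.5,0.6,0,0.7],[0,0,-4,0,0,0,0.7]]'; python3 -m pendant '[[0,0,0,0,0,0,0.7],[0,0,0,0,0,0,0.7]]'; python3 -c "
from h import *
o=robot.get_obs();print(np.round(o['joint_positions'],4).tolist())"
```

```text
time: 12.5
tool_pos: [0.4186, -0.2984, 0.3558]
ee_rot: [-3.13, -0.965, 1.174]
wrist_force: [1.0, -0.6, -0.2]
width: 0.0656
finger_force: 0.0
time: 13.3
tool_pos: [0.4959, -0.0357, 0.1861]
ee_rot: [3.138, -0.695, 1.501]
wrist_force: [0.1, -0.6, 0.9]
width: 0.0657
finger_force: 0.0
time: 13.5
tool_pos: [0.4943, -0.0392, 0.1846]
ee_rot: [-3.133, -0.702, 1.485]
wrist_force: [-0.1, -0.2, 0.1]
width: 0.0656
finger_force: 0.0
[-0.5989, 0.1218, 1.5579, 0.613, 1.8125, -0.4731]
```

```bash
python3 -m pendant '[[-0.35,0.6,-4,0,0,0,0.7],[-0.35,0.7,-4,0,0,0,0.7],[0,0,-4,0,0,0,0.7],[0,0,-3.2,0,0,0,0.7],[0,0,-0.6,0,0,0,0.7],[0,0,0,0,0,0,0.7],[0,0,0,0,0,0,0.7]]'; python3 -c "
from h import *
cv2.imwrite('pics/s5.png',cv2.resize(imaging.snapshot('scene')[140:260,190:350,::-1],None,fx=3,fy=3))"
```

```text
time: 14.2
tool_pos: [0.4901, -0.0289, 0.0298]
ee_rot: [3.14, -0.698, 1.488]
wrist_force: [0.4, 0.7, 0.9]
width: 0.0657
finger_force: 0.0
```

View pics/s5.png

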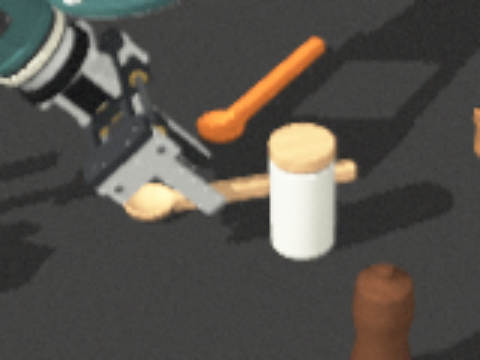

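The fingers straddle the spoon handle near the bowl, at about (205,195) in the crop, and are clear of the canister.

```bash
python3 -m pendant '[[-0.2,0.3,-0.7,0,0,0,0.7],[0,0,-0.7,0,0,0,0.7],[0,0,0,0,0,0,0],[0,0,0,0,0,0,0],[0,0,0,0,0,0,0],[0,0,0,0,0,0,0],[0,0,0,0,0,0,0],[0,0,0,0,0,0,0]]'; python3 -m pendant '[[0,0,0,0,0,0,0],[0,0,0,0,0,0,0],[0,0,0,0,0,0,0]]'
```

```text
time: 15.05
tool_pos: [0.4865, -0.0247, 0.0138]
ee_rot: [-3.138, -0.7, 1.486]
wrist_force: [0.6, 0.2, 4.0]
width: 0.0214
finger_force: 2.1
time: 15.35
tool_pos: [0.4866, -0.0247, 0.0138]
ee_rot: [-3.139, -0.7, 1.486]
wrist_force: [0.9, 0.9, 4.5]
width: 0.0159
finger_force: 32.9
```

```bash
python3 -m pendant '[[0,0,2,0,0,0,0],[0,0,4,0,0,0,0],[0,0,4,0,0,0,0],[0,0,4,0,0,0,0],[0,-1,3,-8.2,0.7,0,0],[0,-1,2,-8.2,0.7,0,0],[0,-1,2,-8.2,0.7,0,0],[0,-1,2,-8.2,0.7,0,0]]' && python3 -m pendant '[[0,-1,2,-8.2,0.7,0,0],[0,-1,2,-8.2,0.7,0,0],[0,-1,2,-8.2,0.7,0,0],[0,-1,2,-8.2,0.7,0,0],[0,-1,2,-8.2,0.7,0,0],[0,-1,0,-8.2,0.7,0,0],[0,0,0,-8.1,0.7,0,0],[0,0,0,0,0,0,0]]'; python3 -m pendant '[[0,0,0,0,0,0,0]]'; python3 -c "
from h import *
o=robot.get_obs();print(np.round(o['joint_positions'],4).tolist())"
```

```text
time: 16.15
tool_pos: [0.4862, -0.0663, 0.2444]
ee_rot: [-3.139, -0.117, 1.484]
wrist_force: [0.1, -0.0, -1.5]
width: 0.0157
finger_force: 30.0
time: 16.95
tool_pos: [0.4861, -0.1228, 0.3379]
ee_rot: [-3.119, 0.881, 1.505]
wrist_force: [0.0, -0.2, -1.8]
width: 0.0157
finger_force: 30.0
time: 17.05
tool_pos: [0.4865, -0.1244, 0.3421]
ee_rot: [-3.132, 0.878, 1.491]
wrist_force: [0.2, -0.7, 0.4]
width: 0.0155
finger_force: 30.0
[0.1529, 0.0379, 1.4172, -0.8836, 1.8324, 0.0592]
```

```bash
python3 -m pendant '[[0.5,-2.4,0,0,0,-5.9,0],[0.6,-3.2,0,0,0,-5.9,0],[0.6,-3.2,0,0,0,-5.9,0],[0.7,-3.3,0,0,0,-5.9,0],[0.7,-3.3,0,0,0,-5.9,0],[0.6,-3.2,0,0,0,-5.9,0],[0,0,0,0,0,0,0],[0,0,0,0,0,0,0]]'; python3 -c "
from h import *
o=robot.get_obs();print(np.round(o['joint_positions'],4).tolist())
from scipy.spatial.transform import Rotation as R
print(R.from_euler('xyz',o['ee_rot']).as_matrix().round(3))
a=cv2.resize(imaging.snapshot('scene')[50:250,30:230,::-1],None,fx=2,fy=2,interpolation=2)
b=cv2.resize(imaging.snapshot('top')[150:350,320:520,::-1],None,fx=2,fy=2,interpolation=2)
cv2.imwrite('pics/c6.png',np.hstack([a,b]))"
```

```text
time: 17.85
tool_pos: [0.5229, -0.3131, 0.3434]
ee_rot: [-3.137, 0.878, 0.864]
wrist_force: [-0.1, 0.8, -0.9]
width: 0.0157
finger_force: 30.0
[-0.2453, 0.4392, 0.9299, -0.8898, 2.0567, 0.1411]
[[ 0.415  0.759 -0.502]
 [ 0.486 -0.652 -0.582]
 [-0.769 -0.003 -0.639]]
```

View pics/c6.png

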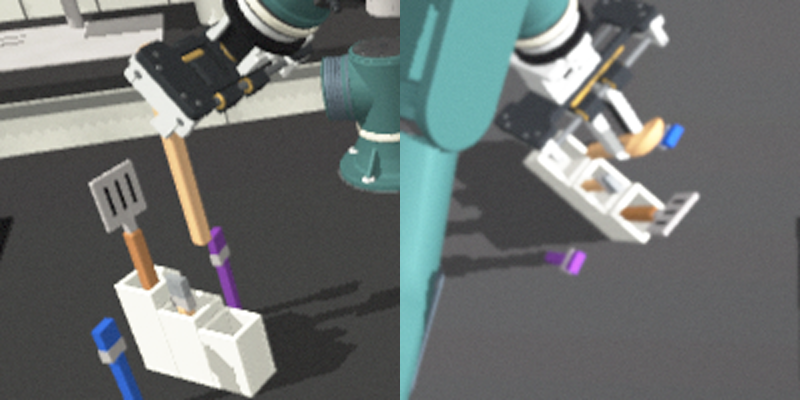

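The spoon hangs upright over the low compartment. Its tail is at about (130,170) in the scene view and (416,225) in the top view. I'll check it against the cell.

Run:
```python
from h import *
P={n:imaging.camera_params(n) for n in("top","scene")}
p,e=tri((415.5,225),(129.8,170),Pa=P["top"],Pb=P["scene"]); print("tail",p.round(4),e.round(4))
for z in (.2,.205):
    X=np.array([.5193,-.3143,z]); print(z,proj("top",X,P["top"]),proj("scene",X,P["scene"]))
# refine tail in scene by mask: spoon colour, lowest pixels
s=imaging.snapshot("scene")[:,:,::-1]; c=cv2.cvtColor(s,cv2.COLOR_BGR2HSV)[120:180,105:140].astype(int)
m=(c[...,1]>60)&(c[...,0]<25)&(c[...,2]>110)
ys,xs=np.nonzero(m)
for y in range(30,60,3): 
    if (ys==y).any(): print(y+120,round(xs[ys==y].mean()+105,1),int((ys==y).sum()),end="; ")
```

```text
tail [ 0.5209 -0.3177  0.2061] 0.0024
0.2 [413.87555424 225.82207879] [132.69963659 171.73019852]
0.205 [414.45700817 225.68827308] [132.12703206 169.80157926]
150 126.0 11; 153 127.0 11; 156 128.0 11; 159 128.0 11; 162 129.0 11; 165 130.0 11; 168 130.5 10; 171 130.5 6;
```

```bash
python3 -m pendant '[[-0.1,0.3,-3,0,0,0,0],[0,0,-3.5,0,0,0,0],[0,0,-3.5,0,0,0,0],[0,0,-3.5,0,0,0,0],[0,0,-3.5,0,0,0,0],[0,0,-1.5,0,0,0,0],[0,0,-0.4,0,0,0,0],[0,0,0,0,0,0,0]]'; python3 -m pendant '[[0,0,-0.2,0,0,0,0],[0,0,-0.2,0,0,0,0],[0,0,0,0,0,0,0]]'; python3 -c "
from h import *
o=robot.get_obs();print(np.round(o['joint_positions'],4).tolist())"
```

```text
time: 18.8
tool_pos: [0.5229, -0.3074, 0.156]
ee_rot: [-3.14, 0.879, 0.867]
wrist_force: [-0.0, -0.4, -1.8]
width: 0.0157
finger_force: 30.0
time: 19.1
tool_pos: [0.5228, -0.3078, 0.1515]
ee_rot: [-3.14, 0.878, 0.866]
wrist_force: [-0.5, -0.7, -0.7]
width: 0.0158
finger_force: 30.0
[-0.237, 0.5123, 1.2113, -0.787, 1.8204, 0.4274]
```

```bash
python3 -m pendant '[[0,-0.2,-0.3,0,0,0,0],[0,0,-0.2,0,0,0,0],[0,0,-0.1,0,0,0,0],[0,0,0,0,0,0,0]]'
```

```text
time: 19.5
tool_pos: [0.5225, -0.3102, 0.1462]
ee_rot: [-3.141, 0.88, 0.865]
wrist_force: [-0.6, 0.8, 4.6]
width: 0.0157
finger_force: 30.0
```

```bash
python3 -m pendant '[[0,0,0,0,0,0,0.5],[0,0,0,0,0,0,0.5],[0,0,0,0,0,0,0.5],[0,0,0,0,0,0,0.5],[0,0,0,0,0,0,0.5]]' && python3 -m pendant '[[0.5,0.6,0.6,0,0,0,0.5],[1,1.2,1.3,0,0,0,0.5],[1.7,2,2.2,0,0,0,0.5],[2,2.3,2.6,0,0,0,1],[2,2.3,2.6,0,0,0,1],[0,2,2,0,0,0,1],[0,0,0,0,0,0,1]]'; python3 -c "
from h import *
o=robot.get_obs();print(np.round(o['joint_positions'],4).tolist())
a=cv2.resize(imaging.snapshot('scene')[50:250,30:230,::-1],None,fx=2,fy=2,interpolation=2)
im=imaging.snapshot('top')[:,:,::-1]; cv2.imwrite('pics/top7.png',im)
b=cv2.resize(im[150:350,320:520],None,fx=2,fy=2,interpolation=2)
cv2.imwrite('pics/c7.png',np.hstack([a,b]))"
```

```text
time: 20.0
tool_pos: [0.5223, -0.3097, 0.1442]
ee_rot: [-3.137, 0.879, 0.869]
wrist_force: [0.2, -0.8, -0.2]
width: 0.0471
finger_force: 0.0
time: 20.7
tool_pos: [0.5964, -0.2031, 0.2614]
ee_rot: [3.136, 0.875, 0.864]
wrist_force: [0.5, -0.1, 0.6]
width: 0.0757
finger_force: 0.0
[-0.0789, 0.6016, 0.8561, -0.8163, 2.1127, 0.3425]
```

View pics/c7.png

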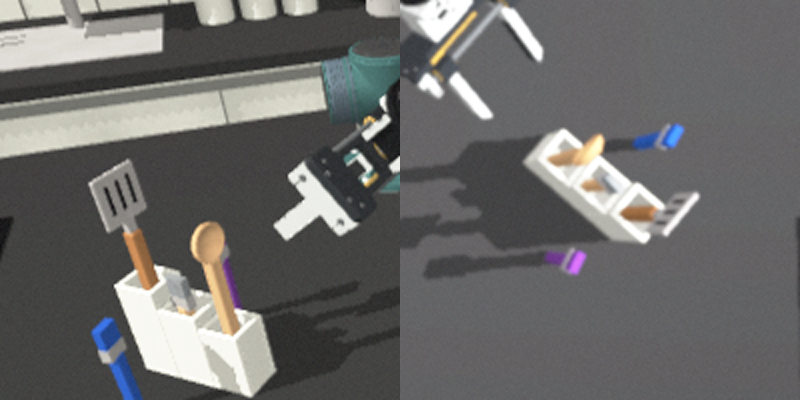

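The spoon stands in the low compartment, and the turner, brush and decoys are undisturbed. Next is the canister: straighten the tool and move above it.

```bash
python3 -m pendant '[[-0.2,1,0.5,6.35,-5.4,0,1],[-0.3,2.5,0,6.35,-5.4,0,1],[-0.3,2.5,0,6.35,-5.4,0,1],[-0.3,2.5,0,6.35,-5.4,0,1],[-0.3,2.5,0,6.35,-5.4,0,1],[-0.3,2.5,0,6.35,-5.4,0,1],[-0.3,2.5,0,0,0,7.8,1],[-0.3,2.5,0,0,0,7.8,1]]' && python3 -m pendant '[[-0.3,2.5,0,0,0,7.8,1],[0,2.5,0,0,0,7.8,1],[0,0,-2,0,0,7.6,1],[0,0,0,0,0,0,1],[0,0,0,0,0,0,1]]'
python3 - <<'E'
from h import *
o=robot.get_obs();print(np.round(o['joint_positions'],4).tolist())
Pw=imaging.camera_params("wrist"); w=imaging.snapshot("wrist")[:,:,::-1]; cv2.imwrite("pics/w8.png",w)
s=imaging.snapshot("scene"); 
c=cv2.cvtColor(w,cv2.COLOR_BGR2HSV).astype(int)
lid=((c[...,0]>8)&(c[...,0]<28)&(c[...,1]>50)&(c[...,2]>120)).astype(np.uint8)
k,l,st,ce=cv2.connectedComponentsWithStats(lid)
for i in range(1,k):
    if st[i,4]>150:
        (u,v),r=cv2.minEnclosingCircle(np.argwhere(l==i)[:,::-1].astype(np.float32))
        print(st[i].tolist(),np.round(ce[i],1),"circ",round(u,1),round(v,1),round(r,1),"@.105",np.round(onz("wrist",(u,v),.105,Pw)*1000,1))
print("expected lid px",proj("wrist",np.array([.5705,.036,.105]),Pw))
E
```

```text
time: 21.6
tool_pos: [0.5696, -0.0224, 0.2611]
ee_rot: [-3.137, 0.007, 1.14]
wrist_force: [-0.3, 0.9, 0.0]
width: 0.094
finger_force: 0.0
time: 22.1
tool_pos: [0.5675, 0.0282, 0.2407]
ee_rot: [-3.135, 0.006, 1.54]
wrist_force: [-0.1, 0.1, 0.1]
width: 0.094
finger_force: 0.0
[-0.0461, 0.1298, 1.2764, -0.0066, 1.7414, -0.0165]
[11, 65, 149, 146, 1877] [ 92.8 140.7] circ 84.0 137.0 98.3 @.105 [385.   96.5 105. ]
[449, 180, 54, 39, 1269] [479.7 199.5] circ 475.5 199.0 27.0 @.105 [763.2  24.7 105. ]
[413, 187, 31, 15, 165] [428.5 194. ] circ 428.0 194.0 16.6 @.105 [715.6  31.2 105. ]
[71, 319, 38, 64, 1098] [ 85.6 350.9] circ 89.0 350.5 33.4 @.105 [ 339.8 -147.2  105. ]
[448, 319, 37, 64, 1098] [469.7 350.9] circ 466.0 350.5 33.4 @.105 [ 779.6 -158.   105. ]
[251, 399, 309, 21, 4823] [419.3 411.3] circ 405.0 409.0 154.3 @.105 [ 716.5 -244.5  105. ]
expected lid px [281.52345148 193.44002373]
```

Run:
```python
from h import *
w=cv2.imread("pics/w8.png"); Pw=imaging.camera_params("wrist")
c=cv2.cvtColor(w,cv2.COLOR_BGR2HSV).astype(int); print(c[193,281],c[193,255:310:6].tolist())
m=((c[...,1]>25)&(c[...,2]>150)&(c[...,0]<35)).astype(np.uint8)
k,l,st,ce=cv2.connectedComponentsWithStats(m); i=l[193,281]; print(i,st[i])
if i:
    (u,v),r=cv2.minEnclosingCircle(np.argwhere(l==i)[:,::-1].astype(np.float32)); P=np.argwhere(l==i)[:,::-1]; print(u,v,r,ce[i],P.min(0),P.max(0),onz("wrist",(u,v),.105,Pw))
```

```text
[ 30   6 255] [[30, 14, 255], [30, 6, 255], [30, 7, 255], [30, 4, 255], [30, 6, 255], [30, 6, 255], [30, 5, 255], [30, 5, 255], [30, 9, 255], [30, 8, 255]]
0 [     0      0    560    420 223269]
```

View pics/w8.png

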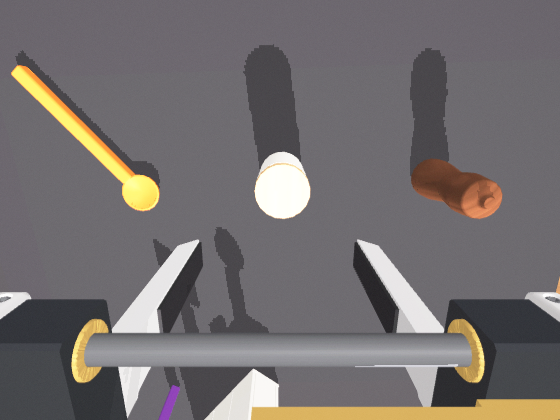

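The canister lid is centred at (282,191), about 2 mm from where I predicted. The fingers have clear space on both sides.

```bash
python3 -m pendant '[[0.3,0.9,-1,0,0,0,1],[0,0,-4,0,0,0,1],[0,0,-4,0,0,0,1],[0,0,-4,0,0,0,1],[0,0,-3.5,0,0,0,1],[0,0,0,0,0,0,1],[0,0,0,0,0,0,1]]'; python3 -m pendant '[[0,0,0,0,0,0,0.7],[0,0,0,0,0,0,0.5],[0,0,0,0,0,0,0.5],[0,0,0,0,0,0,0.5],[0,0,0,0,0,0,0.5],[0,0,0,0,0,0,0.5],[0,0,0,0,0,0,0.5]]'
```

```text
time: 22.9
tool_pos: [0.5714, 0.0385, 0.0775]
ee_rot: [-3.138, 0.006, 1.544]
wrist_force: [0.2, -0.8, 0.3]
width: 0.094
finger_force: 0.0
time: 23.6
tool_pos: [0.5715, 0.0383, 0.0781]
ee_rot: [-3.14, 0.006, 1.545]
wrist_force: [-0.9, -0.4, 2.4]
width: 0.0557
finger_force: 30.0
```

```bash
python3 -m pendant '[[0,0,2,0,0,0,0.5],[0,0,4,0,0,0,0.5],[0,0,4,0,0,0,0.5],[0,0,4,0,0,0,0.5],[0,0,4,0,0,0,0.5],[-0.2,2.5,0,0,0,0,0.5],[-0.3,3.8,0,0,0,0,0.5],[-0.4,4,0,0,0,0,0.5]]' && python3 -m pendant '[[-0.4,4,0,0,0,0,0.5],[-0.4,4,0,0,0,0,0.5],[-0.4,4,0,0,0,0,0.5],[-0.3,4,0,0,0,0,0.5],[-0.1,3,0,0,0,0,0.5],[0,1.5,0,0,0,0,0.5],[0,0,0,0,0,0,0.5],[0,0,0,0,0,0,0.5]]'
```

```text
time: 24.4
tool_pos: [0.5621, 0.1416, 0.2562]
ee_rot: [-3.137, 0.007, 1.543]
wrist_force: [-0.0, 0.7, -3.1]
width: 0.0558
finger_force: 30.0
time: 25.2
tool_pos: [0.5466, 0.3451, 0.2566]
ee_rot: [-3.138, 0.008, 1.544]
wrist_force: [0.3, -0.7, -3.0]
width: 0.0555
finger_force: 30.0
```

```bash
cat > lids.py <<'E'
from h import *
def lids(held=None):
    P={n:imaging.camera_params(n) for n in("top","scene")}
    s=imaging.snapshot("scene")[:,:,::-1]; c=cv2.cvtColor(s,cv2.COLOR_BGR2HSV).astype(int)[60:200,340:460]
    m=((c[...,0]>8)&(c[...,0]<25)&(c[...,1]>60)&(c[...,1]<165)&(c[...,2]>150)).astype(np.uint8)
    k,l,st,ce=cv2.connectedComponentsWithStats(m)
    for i in range(1,k):
        if st[i,4]>60:
            x,y,w,h,a=st[i]; u,vb=x+w/2-.5+340,y+h-.5+60
            # lid top-ellipse centre: mid width, half ellipse height below the top edge
            ctr=(u,y+60+.27*w); print((st[i]+[340,60,0,0,0]).tolist(),"onz.15",np.round(onz("scene",ctr,.15,P["scene"])*1000,1), "" if held is None else np.round(onz("scene",ctr,held,P["scene"])*1000,1))
E
python3 -c "
from lids import *
lids(.2838)"
```

```text
[390, 93, 18, 13, 191] onz.15 [269.1 540.  150. ] [552.1 329.7 283.8]
[406, 136, 21, 14, 230] onz.15 [554.3 407.7 150. ] [760.  233.3 283.8]
[362, 144, 22, 14, 263] onz.15 [551.1 276.1 150. ] [757.7 137.3 283.8]
[348, 167, 84, 33, 1280] onz.15 [724.8 217.7 150. ] [884.4  94.7 283.8]
```

```bash
python3 -m pendant '[[0,0.1,-2,0,0,0,0.5],[0,0,-3,0,0,0,0.5],[0,0,-3,0,0,0,0.5],[0,0,-2.5,0,0,0,0.5],[0,0,-1.5,0,0,0,0.5],[0,0,-0.5,0,0,0,0.5],[0,0,0,0,0,0,0.5],[0,0,0,0,0,0,0.5]]'
python3 - <<'E'
from lids import *
lids(.1533)
P=imaging.camera_params("top"); t=imaging.snapshot("top")[:,:,::-1]; cv2.imwrite("pics/t9.png",t)
c=cv2.cvtColor(t,cv2.COLOR_BGR2HSV).astype(int)[180:240,95:215]
m=((c[...,2]>225)).astype(np.uint8); k,l,st,ce=cv2.connectedComponentsWithStats(m)
for i in range(1,k):
    if st[i,4]>60:
        x,y,w,h,a=st[i]; print("top",(st[i]+[95,180,0,0,0]).tolist(),np.round(onz("top",(x+95+w/2-.5,y+180+h/2-.5),.15,P)*1000,1))
E
```

```text
time: 26.05
tool_pos: [0.5474, 0.3474, 0.1346]
ee_rot: [3.141, 0.005, 1.544]
wrist_force: [-0.2, -0.7, -3.3]
width: 0.0557
finger_force: 30.0
[385, 136, 16, 15, 183] onz.15 [524.1 353.8 150. ] [529.3 349.9 153.3]
[408, 136, 19, 14, 212] onz.15 [552.7 412.1 150. ] [557.7 407.7 153.3]
[362, 144, 22, 15, 264] onz.15 [551.1 276.1 150. ] [556.2 272.7 153.3]
[348, 171, 84, 29, 1082] onz.15 [738.2 209.3 150. ] [742.  206.3 153.3]
top [143, 196, 53, 38, 1589] [538.8 281.6 150. ]
```

```bash
python3 -m pendant '[[-0.05,-0.05,-0.4,0,0,0,0.5],[0,0,-0.3,0,0,0,0.5],[0,0,-0.2,0,0,0,0.5],[0,0,0,0,0,0,0.5],[0,0,0,0,0,0,0.5]]'
```

```text
time: 26.65
tool_pos: [0.5458, 0.3468, 0.1233]
ee_rot: [-3.139, 0.006, 1.545]
wrist_force: [-0.1, 0.1, -3.9]
width: 0.0557
finger_force: 30.0
```

```bash
python3 -m pendant '[[0,0,-0.1,0,0,0,0.5],[0,0,-0.1,0,0,0,0.5],[0,0,0,0,0,0,0.5],[0,0,0,0,0,0,0.5]]'
```

```text
time: 27.05
tool_pos: [0.5459, 0.3469, 0.1231]
ee_rot: [-3.14, 0.006, 1.545]
wrist_force: [-3.6, -2.0, 5.4]
width: 0.0555
finger_force: 30.0
```

```bash
python3 -m pendant '[[0,0,0,0,0,0,0.65],[0,0,0,0,0,0,0.75],[0,0,0,0,0,0,0.9],[0,0,0,0,0,0,0.9],[0,0,0,0,0,0,0.9],[0,0,0,0,0,0,0.9]]' && python3 -m pendant '[[0,0,1,0,0,0,0.9],[0,0,3,0,0,0,0.9],[0,0,4,0,0,0,0.9],[0,0,4,0,0,0,0.9],[-2,-2,3,0,0,0,0.9],[-4,-2.5,0,0,0,0,0.9],[-4,-2.5,0,0,0,0,0.9],[-4,-2.5,0,0,0,0,0.9]]' && python3 -m pendant '[[-4,-2.5,0,0,0,0,0.9],[-3,-2.5,0,0,0,0,0.9],[0,0,0,0,0,0,0.9],[0,0,0,0,0,0,0.9]]'
python3 - <<'E'
from lids import *
lids()
P=imaging.camera_params("top"); t=imaging.snapshot("top")[:,:,::-1]; cv2.imwrite("pics/t10.png",t)
c=cv2.cvtColor(t,cv2.COLOR_BGR2HSV).astype(int)[180:240,95:215]
m=((c[...,2]>235)&(c[...,1]<150)&(c[...,1]>40)).astype(np.uint8); k,l,st,ce=cv2.connectedComponentsWithStats(m)
for i in range(1,k):
    if st[i,4]>60:
        x,y,w,h,a=st[i]; print("top",(st[i]+[95,180,0,0,0]).tolist(),np.round(onz("top",(x+95+w/2-.5,y+180+h/2-.5),.15,P)*1000,1))
t0=cv2.imread("pics/top0.png").astype(int)
d=np.abs(t.astype(int)-t0).max(2)
for n,(x0,y0,x1,y1) in dict(caddybrush=(408,233,425,250),mill=(264,122,286,152),blue=(435,208,465,228),purple=(395,272,415,290),canL=(106,198,128,222)).items(): print(n,np.percentile(d[y0:y1,x0:x1],[50,90]))
E
```

```text
time: 27.65
tool_pos: [0.546, 0.3468, 0.1214]
ee_rot: [-3.139, 0.006, 1.545]
wrist_force: [0.4, -0.6, 0.7]
width: 0.0842
finger_force: 0.0
time: 28.45
tool_pos: [0.4047, 0.251, 0.2727]
ee_rot: [-3.141, 0.005, 1.545]
wrist_force: [-0.1, -1.0, -0.2]
width: 0.0853
finger_force: 0.0
time: 28.85
tool_pos: [0.336, 0.2018, 0.2729]
ee_rot: [3.141, 0.004, 1.544]
wrist_force: [0.2, 0.6, 0.4]
width: 0.0846
finger_force: 0.0
[362, 136, 65, 22, 774] onz.15 [588.2 317.3 150. ] 
[348, 171, 84, 29, 1018] onz.15 [738.2 209.3 150. ] 
top [106, 196, 90, 38, 1265] [537.9 327.7 150. ]
caddybrush [2. 5.]
mill [3. 6.]
blue [3. 6.]
purple [3.  5.1]
canL [2. 5.]
```

Run:
```python
from h import *
P=imaging.camera_params("top"); t=cv2.imread("pics/t10.png")
g=cv2.resize(t[185:240,95:210],None,fx=6,fy=6,interpolation=2); g=cv2.GaussianBlur(g[...,0],(0,0),3)
for u,v,r in sorted(cv2.HoughCircles(g,cv2.HOUGH_GRADIENT,1.5,200,param1=60,param2=20,minRadius=58,maxRadius=85)[0].tolist()):
    px=((u+.5)/6-.5+95,(v+.5)/6-.5+185); print(np.round(px,1),r/6,np.round(onz("top",px,.15,P)*1000,1))
s=imaging.snapshot("scene")[:,:,::-1]; c=cv2.cvtColor(s,cv2.COLOR_BGR2HSV).astype(int)
# white bodies below the lids: columns per row
for y in (160,168):
    r=(c[y,350:440,1]<60)&(c[y,350:440,2]>110); e=np.flatnonzero(np.diff(np.r_[0,r.astype(int),0])); print(y,(e+350).tolist())
```

```text
[118.  210.7] 12.266666412353516 [545.7 409.3 150. ]
[178.  215.5] 10.766666412353516 [536.9 259.2 150. ]
160 [361, 423]
168 [360, 421]
```

Run:
```python
from h import *
s=imaging.snapshot("scene")[:,:,::-1]; c=cv2.cvtColor(s,cv2.COLOR_BGR2HSV).astype(int)[125:190,350:440]
m=((c[...,0]>8)&(c[...,0]<25)&(c[...,1]>60)&(c[...,1]<165)&(c[...,2]>150))
print("scene top row per col from 358:",[int(np.argmax(m[:,i])+125) if m[:,i].any() else 0 for i in range(8,80)])
t=cv2.imread("pics/t10.png")[190:235,100:205].astype(int)
m=(t[...,0]>130)
print("top first row per col from 100:",[int(np.argmax(m[:,i])+190) if m[:,i].any() else 0 for i in range(105)])
print("top last:",[int(234-np.argmax(m[::-1,i])) if m[:,i].any() else 0 for i in range(105)])
```

```text
scene top row per col from 358: [174, 183, 184, 185, 147, 146, 145, 145, 145, 144, 144, 144, 144, 144, 144, 144, 144, 144, 144, 145, 145, 145, 146, 146, 147, 148, 143, 142, 141, 141, 140, 140, 140, 140, 140, 140, 140, 140, 140, 140, 140, 141, 141, 141, 142, 143, 143, 141, 138, 137, 137, 137, 136, 136, 136, 136, 136, 136, 136, 136, 136, 137, 137, 137, 137, 138, 138, 139, 140, 176, 176, 177]
top first row per col from 100: [0, 0, 0, 0, 0, 0, 207, 205, 204, 202, 202, 201, 200, 200, 199, 199, 198, 198, 197, 197, 198, 197, 197, 198, 197, 197, 197, 197, 197, 201, 201, 201, 202, 197, 202, 202, 202, 202, 200, 200, 199, 199, 199, 199, 199, 199, 199, 199, 200, 199, 201, 200, 199, 198, 198, 199, 200, 200, 199, 199, 202, 200, 202, 199, 199, 199, 199, 199, 199, 199, 199, 199, 199, 199, 199, 199, 199, 202, 200, 200, 201, 200, 200, 205, 206, 207, 207, 208, 208, 211, 213, 214, 218, 0, 0, 0, 0, 0, 0, 0, 0, 0, 0, 0, 0]
top last: [0, 0, 0, 0, 0, 0, 213, 215, 217, 218, 219, 219, 220, 220, 221, 221, 221, 221, 221, 221, 222, 222, 222, 223, 223, 223, 223, 223, 223, 224, 224, 223, 223, 223, 222, 222, 221, 221, 221, 222, 222, 222, 222, 222, 223, 223, 223, 223, 224, 224, 224, 224, 225, 225, 225, 225, 225, 224, 224, 223, 223, 222, 221, 222, 222, 223, 223, 223, 223, 224, 224, 224, 225, 225, 225, 226, 226, 226, 227, 227, 226, 226, 226, 226, 226, 225, 226, 226, 226, 220, 219, 220, 220, 0, 0, 0, 0, 0, 0, 0, 0, 0, 0, 0, 0]
```

```bash
python3 -c "
from bench import robot
print(robot.close_job())"
```

```text
the job is handed in; nothing more can be done
None
```

The job is handed in after about 29 s on the robot's clock: the turner stands in the tall compartment, the spoon in the low one, and the canister stands in the shelf gap in line with the other two; image checks showed the brush, mill, left canister and blue and purple brushes unmoved.

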